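Shut and lift out the scent diffuser's refill cartridge

TASK

The scent diffuser's refill is to be changed. On the cartridge standing in the diffuser base, turn the winged closing collar clockwise (seen from above) all the way to its stop, so that the nozzle is shut and the wings no longer stand over the two side catches; then pinch the two opposed catches fully in between the fingers and draw the cartridge up out of the base. Finish while still holding it by the pinched catches, still and upright, lifted a few centimetres clear above the base with the collar still shut, and leave everything else where it is.

Things in the scene. Friction and masses are not known exactly. Their poses are not given: they have to be found in the camera images.
- diffuser: Scent diffuser base, fixed: black block, x -45..110, y -60..60 mm, rim 70 mm up; aluminium pump housing behind (x over 48, 88 mm up). Origin: under the centre of the cartridge well, on the tray. x to the housing, y to the left catch. Well 49 (x) by 48 (y) mm, floor 25 mm above origin; lips on its y sides hold the catches' teeth till pinched.
- cartridge: White refill cartridge, about 0.28 kg, loose, latched in the well: origin (centre of its underside) on the well's floor, axes along the base's. Body 46 (x) by 45 (y), 85 mm high; grey catches at +y and -y; closing collar on top; a 13 mm nozzle in the collar's middle ends 118 mm above the origin.
- cartridge_foot (a point): Centre of the cartridge's underside (same as its origin).
- collar (a joint): Turn of the collar about the vertical axis, rad: 0 open (starts at 0 to 0.3), 1.3 shut at its stop, growing clockwise from above. Its bar stands (1.3 - value) counter-clockwise from the cartridge's x: shut, along x; open, above the catches, in the way of pinching fingers. Stiff (0.05 N m), stays where left.
- collar_grip (a point): On the collar's axis at mid height of its grip, 102 mm above the cartridge's origin. The grip is a brass bar with two wings, 72 mm long, 24 wide (flat sides, gripped across), 20 tall: underside 92, top 112 mm above the cartridge's origin. Below it a 34 mm round ring.
- catch_left (a joint): Travel inwards of the +y side catch, m: 0 out (latched), 0.006 fully pinched in. Spring catch, 3 N to start and 8 N fully in; its tooth comes free of the keeper lip at about 4 mm. Springs out again when let go.
- catch_right (a joint): The same for the opposite catch at -y.
- catch_left_pad (a point): Centre of the left thumb pad's outer face, 31 mm to +y of the cartridge's axis (25 when pinched), 69 mm above its origin, 94 above the base's. Pad 17 mm wide (x), 28 tall: 10 to 38 mm above the base's rim. Across both pads: 62 mm out, 50 pinched.
- catch_right_pad (a point): The same point of the right catch, to -y.
- tray: White laminate pull-out tray, fixed, 460 x 980 mm, floor 12 mm and edges 22 mm above the table; origin: centre of its underside.
- credenza: Dark wood upper deck of the credenza beyond the tray, 150 mm deep, top 140 mm above the table; origin: at the foot of its front edge; fixed.
- spare: Bystander: spare refill cartridge with its collar shut, same shape as the other, standing loose on the tray beside the base; 118 mm tall, 62 mm over the catches, collar 72 mm. Not to be moved.
- tin: Bystander: flat round steel polish tin, 76 mm in diameter, 26 high, on the tray beside the base.
- brush: Bystander: steel shoe brush with hard bristles, 205 x 50 x 34 mm, on the tray, along x.
- roller: Bystander: lint roller, 226 x 48 x 48 mm, on the tray, along x.
- horn: Bystander: silicone shoe horn, 185 x 41 x 10 mm, on the tray, along x.
- bowl: Bystander: white ceramic key bowl, 80 mm in diameter, 35 high, on the tray.
- vase: Bystander: round glass vase, 96 mm in diameter, 110 high, on the deck of the credenza (its top 250 mm above the table).

How it is judged:
By the outcome, as a careful person would: the job done as asked, in the order asked, and still so for the second after the job is handed in, while the arm keeps its last pose, push and grip.
It also fails if it takes over 40 s, if anything falls off the work surface, if the arm or the gripper's body presses on something with over 40 N, if the wrist force passes 120 N, or if a joint passes its speed limit or range.

ROBOT

A 6-joint arm with a two-finger parallel gripper is mounted at the origin on the work surface. World frame = base frame: x ahead of the robot, y to its left, z up, the work surface at z = 0. Lengths are in m, angles in rad, forces in N, time in s.
With the tool pointing down it reaches from about 0.3 to 0.875 m from the base axis. Payload 6.4 kg.
Tool frame: the origin (TCP) lies on the centre line of the jaws, within the pads' length; the fingertips stand 25 mm ahead of it and the grasp point (between the pads) lies 6 mm ahead of it (ctrl.tip_reach is the distance from the TCP to the fingertips, in m); z points along the fingers, y is the line along which they close (so a half turn about z gives the same grasp; the last joint's range is limited). The gripper opens to 85 mm and grips with 20 to 120 N. Pads are 22 mm wide; open, the fingers measure 114 mm over their backs; the gripper's body (76 mm by 85 mm) begins 54 mm behind the grasp point. The pads swing forward as they close: fully open they stand 13 mm farther back than shut.
Start: joints at [0.94, 0.181, 1.607, -0, 1.354, -0.206], TCP at [0.237, 0.524, 0.256] pointing down, gripper open.
Joint ranges: [-2.99, 2.99], [-0.89, 2.07], [0.3, 2.58], [-1.14, 4.28], [0, 2.63], [-3.12, 3.12]. Speed limits (rad/s): [2.57, 2.57, 3.01, 3.14, 3.14, 3.14].

INTERFACE

Orientations are given as a unit quaternion [w, x, y, z].
In Python, from bench import ctrl gives the robot as it stands.
- The arm moves only by the tool servo_tool, never from a script. Its argument "motion" is a list that holds one entry, the list of rows, each a list of 5 numbers: the shift along the tool's x, y, z in cm, then the turn about the tool's z in degrees, then the closure, from -1 (fully open) to 1 (shut). In form: [[[dx, dy, dz, twist, claw], ...]]. A call has 1 to 5 rows; each row is the pose to reach, as a shift and turn from the pose commanded when the call began, along the tool's axes at that moment; what a row does not reach only later rows make up. A row lasts 1/10 s, in which the tool goes at most 50 mm and 8.59 degrees, less where a joint would pass 70% of its speed; a pose out of reach is approached as far as the arm can. A call with a gripper value outside its range is refused whole. The fingers move at their own pace and stop on an object; the grip force is fixed at half the most. Time passes only in rows, so rows that repeat a pose let the fingers close. It gives the time, the measured TCP pose, the force, the opening and the grip force at its end, in the units of the state.
- ctrl.get_obs(): the state, without advancing time (a new reading comes with each control period).
- ctrl.camera(name): name is "scene" or "top" or "wrist"; returns a dict with "pixels" (480x640x3 uint8, red, green, blue), "depth" (480x640 float32, m along the optical axis (not along the pixel's ray), 0 where there is no reading), "fx", "fy", "cx", "cy" (pixels), "R" (3x3) and "t" (3): a world point X has camera coordinates R X + t; the wrist camera has in their place "hand_eye" (4x4, takes a point from camera to tool coordinates, whose origin is the TCP and whose axes are the flange's). Camera axes: x right, y down, z forward; pixel columns grow to the right and rows downward; lengths in m; the calibration is good to about 2 mm. The wrist camera is an equidistant fisheye: a pixel r from the principal point sees the ray r / f radians off the axis. A picture is of the moment at which its call begins: read the wrist's pose just before it.
- ctrl.hand_in(): hands the job in; it is judged then, once.
The state is a dict: "time_s": time; "q": joint angles; "dq": joint speeds; "joint_efforts": joint torques, N m; "eef_pos": TCP position; "eef_rot": TCP orientation; "wrist_force": force on the tool from outside, world axes, zero at the start; "torque": the same for the moment, N m; "opening": opening from 0.0 (shut) to 1.0 (fully open); "grasp_force": force on a finger pad.
Only numpy, scipy, OpenCV 4.12 (cv2) and the standard library are available. Lean on these libraries where they do the work, as an engineer would, in place of code of your own. Each camera call takes 0.05 s, during which the arm holds its last target. There are 200 camera calls.

## Working session

There is one attempt and no reset: what is moved stays moved. The work goes in short steps, Python scripts to look and compute and a tool call to move; the robot and the scene stay as the last step left them, time stands still between calls to the robot, and variables do not carry over. Pictures are saved under pics/ and viewed, at most 10 in all, crops included, and the job is handed in when it is done.

Besides the shell and the picture viewer there is one more tool, called after ">>>" by a JSON object that holds its "api" and its "payload", one argument or row to a line. servo_tool: Moves the arm, as the interface text tells. Its arguments: {"type":"object","properties":{"motion":{"type":"array"}},"required":["motion"]}

```bash
mkdir -p pics
cat > h.py <<'E'
from bench import ctrl
import numpy as np, cv2
def cap(n,f):
    c=ctrl.camera(n); cv2.imwrite(f'pics/{f}.png',c['pixels'][:,:,::-1]); np.savez(f'pics/{f}.npz',**c); return c
def world(c,u,v,d=None):
    d=c['depth'][int(v),int(u)] if d is None else d
    p=np.array([(u-c['cx'])/c['fx']*d,(v-c['cy'])/c['fy']*d,d]); return c['R'].T@(p-c['t'])
def cloud(c):
    v,u=np.mgrid[:480,:640]; d=c['depth']
    p=np.stack([(u-c['cx'])/c['fx']*d,(v-c['cy'])/c['fy']*d,d],-1); return (p-c['t'])@c['R']
E
python3 - <<'E'
from h import *
cap('top','top1');cap('scene','sc1')
o=ctrl.get_obs();print(o['eef_pos'],o['eef_rot'],o['time_s'],o['opening'],o['wrist_force'])
E
```

```text
[0.23666574 0.52352323 0.25547086] [-3.27438752e-04  2.10800507e-01  9.77528773e-01 -7.32404149e-04] 0.1 1.0025771486409791 [-0.22284877 -0.28632578  0.02055609]
```

View pics/top1.png

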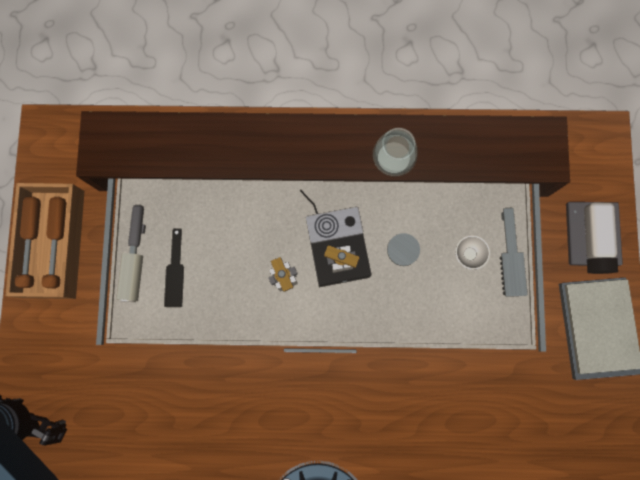

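View pics/sc1.png

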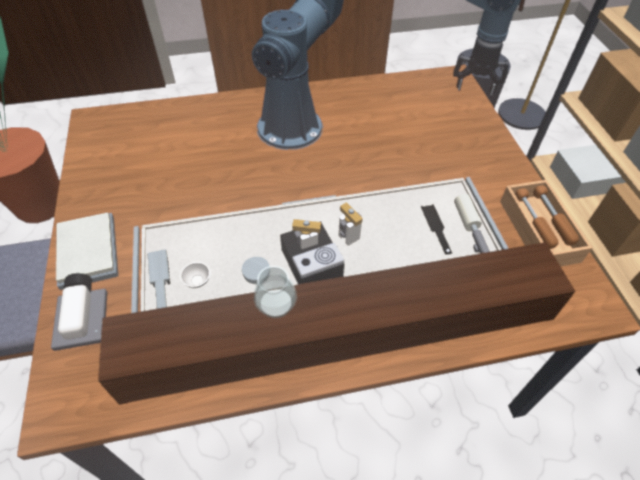

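The top view shows the base at about (340,245) with its housing up-image (+x) and the collar at about (342,257). The spare is at (283,273), the tin at (403,249), and the vase at (396,152) on the deck.

Run:
```python
from h import *
c=dict(np.load('pics/top1.npz'))
P=cloud(c)
im=c['pixels'][195:315,250:430]; cv2.imwrite('pics/crop1.png',cv2.resize(im[:,:,::-1],None,fx=4.4,fy=4.4,interpolation=cv2.INTER_CUBIC))
for n,u,v in [('tray',200,200),('rim',322,275),('house',335,215),('grip',332,252),('spare',278,264),('tin',403,249)]: print(n,world(c,u,v).round(4),c['depth'][v,u])
sub=np.zeros((480,640),bool); sub[195:300,300:380]=1
Z=P[...,2]
for n,lo,hi in [('house',.09,.108),('rim',.074,.089),('bar',.138,.152)]:
    m=sub&(Z>lo)&(Z<hi); q=P[m][:,:2].astype(np.float32); r=cv2.minAreaRect(q*1000); print(n,m.sum(),np.median(Z[m]),q.mean(0),r)
m=sub&(Z>.074)&(Z<.108);print('blk',cv2.minAreaRect(P[m][:,:2].astype(np.float32)*1000))
sub[:]=0; sub[245:300,262:302]=1
m=sub&(Z>.1); q=P[m][:,:2].astype(np.float32);print('spare',m.sum(),Z[m].max(),q.mean(0),cv2.minAreaRect(q*1000))
```

```text
tray [0.7052 0.2899 0.0135] 1.4668411
rim [ 0.523  -0.0041  0.0819] 1.3671424
house [ 0.6551 -0.0312  0.1018] 1.3685929
grip [ 0.5659 -0.0253  0.1459] 1.3107746
spare [0.5411 0.0907 0.1253] 1.3281521
tin [ 0.5905 -0.1897  0.0353] 1.4223279
house 1521 0.10001720398697696 [ 0.6323346  -0.02948011] ((597.122802734375, -37.106109619140625), (141.4973907470703, 120.18566131591797), 11.409940719604492)
rim 1602 0.08196443184999797 [ 0.5589383  -0.04460191] ((574.0908203125, -42.006858825683594), (122.689697265625, 120.14037322998047), 11.682170867919922)
bar 338 0.14827532533310955 [ 0.5577345  -0.04465329] ((557.9521484375, -45.127716064453125), (71.65684509277344, 25.17952537536621), 70.66834259033203)
blk ((590.2050170898438, -38.708251953125), (155.71682739257812, 120.15247344970703), 11.614969253540039)
spare 433 1.444495745351655 [0.5178185  0.08058437] ((464.2191467285156, 49.5157470703125), (204.92510986328125, 49.59480667114258), 27.25666618347168)
```

View pics/crop1.png

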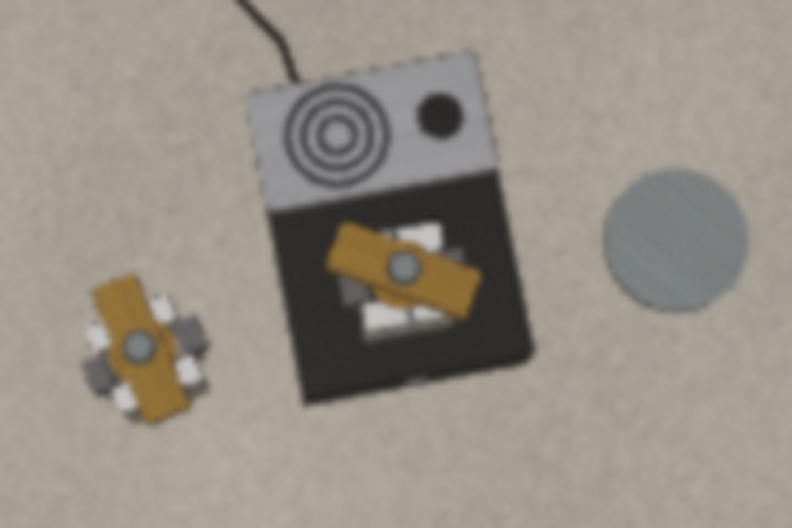

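Block fit gives base yaw 11.6° and a well centre of (558.4, -45.2) mm. The bar centroid agrees to within 0.5 mm, at yaw 70.7°, so the collar reads about 0.27. Heights match the spec: rim 82, housing 100, bar top 148. Moving over it now, turning the jaws across the bar.

>>> {"api": "servo_tool", "payload": {
  "motion": [
    [[-10, -7.3, 0, 17, -1], [-21, -15.4, 0, 34, -1], [-31, -22.7, 0, 51, -1], [-42, -30.8, 0, 68, -1], [-52.7, -38.6, 0, 85, -1]]
  ]
}}

```text
time_s: 0.6
eef_pos: [0.3601, 0.3044, 0.256]
eef_rot: [-0.0, 0.557, 0.831, -0.0]
wrist_force: [0.1, 0.2, 0.0]
opening: 1.0
grasp_force: 0.0
```

```bash
cat >> h.py <<'E'
from scipy.spatial.transform import Rotation as Ro
def go(x,y,z,yaw):  # remaining shift (cm, deg) to TCP xyz, tool-y yaw in deg
    o=ctrl.get_obs(); w,a,b,c=o['eef_rot']; R=Ro.from_quat([a,b,c,w]).as_matrix()
    y0=np.degrees(np.arctan2(R[1,1],R[0,1])); d=R.T@(np.array([x,y,z])-o['eef_pos'])*100
    print('t',round(o['time_s'],2),'pos',o['eef_pos'].round(4),'yaw',y0.round(2),'zax',R[:,2].round(4),'shift',d.round(2),'twist',round((y0-yaw+180)%360-180,2),'q',np.round(o['q'],2),'F',np.round(o['wrist_force'],1),'op',round(o['opening'],3),'gf',o['grasp_force'])
E
python3 -c "
from h import *
print(ctrl.tip_reach); go(.5584,-.0452,.25,-19.3)"
```

```text
0.025
t 0.6 pos [0.3601 0.3044 0.256 ] yaw 22.37 zax [-2.e-04 -1.e-04 -1.e+00] shift [-39.88   5.03   0.61] twist 41.67 q [ 0.45 -0.06  1.86 -0.    1.34  0.06] F [0.1 0.2 0. ] op 1.0 gf 0.0
```

>>> {"api": "servo_tool", "payload": {
  "motion": [
    [[-8, 1, 0, 8.4, -1], [-16, 2, 0, 16.7, -1], [-24, 3, 0, 25, -1], [-32, 4, 0, 33.4, -1], [-39.9, 5, 0.6, 41.7, -1]]
  ]
}}

```text
time_s: 1.1
eef_pos: [0.4847, 0.0873, 0.2548]
eef_rot: [0.0, 0.816, 0.578, 0.0]
wrist_force: [0.1, 0.6, 0.3]
opening: 1.002
grasp_force: 0.0
```

```bash
python3 -c "
from h import *
go(.5584,-.0452,.2,-19.3)"
```

```text
t 1.1 pos [0.4847 0.0873 0.2548] yaw -19.37 zax [ 3.e-04  1.e-04 -1.e+00] shift [-10.06  11.35   5.48] twist -0.07 q [-0.06 -0.01  1.81  0.    1.34  0.27] F [0.1 0.6 0.3] op 1.002 gf 0.0
```

>>> {"api": "servo_tool", "payload": {
  "motion": [
    [[-3.3, 3.7, 1, 0, -1], [-6.6, 7.5, 2.5, 0, -1], [-10.1, 11.4, 4, 0, -1], [-10.1, 11.4, 5.5, 0, -1], [-10.1, 11.4, 5.5, 0, -1]]
  ]
}}

```text
time_s: 1.6
eef_pos: [0.5576, -0.0447, 0.1966]
eef_rot: [-0.002, 0.815, 0.579, -0.002]
wrist_force: [-0.0, 0.2, 0.5]
opening: 0.999
grasp_force: 0.0
```

```bash
python3 -c "
from h import *
go(.5584,-.0452,.158,-19.3)
o=ctrl.get_obs();c=cap('wrist','w1');print(c['hand_eye'].round(3),c['fx'],c['cx'],c['cy'])
# expected bar centre/corners projected into wrist image
w,a,b,e=o['eef_rot'];R=Ro.from_quat([a,b,e,w]).as_matrix();H=c['hand_eye']
def proj(X):
    p=R.T@(np.array(X)-o['eef_pos']); p=H[:3,:3].T@(p-H[:3,3]); th=np.arctan2(np.hypot(*p[:2]),p[2]); n=p[:2]/np.hypot(*p[:2]); return np.array([c['cx'],c['cy']])+n*th*c['fx']
im=cv2.imread('pics/w1.png')
t=np.radians(70.7);u=np.array([np.cos(t),np.sin(t)]);n=np.array([-u[1],u[0]])
for s,r in [(1,1),(1,-1),(-1,-1),(-1,1)]:
    q=np.array([.5584,-.0452])+s*.036*u+r*.012*n; p=proj([*q,.149]); print(p.round(0)); cv2.drawMarker(im,tuple(int(k) for k in p),(0,255,0),0,12,1)
for X in ([.5584,-.0452,.155],): cv2.drawMarker(im,tuple(int(k) for k in proj(X)),(0,0,255),0,12,1)
cv2.imwrite('pics/w1m.png',im)
"
```

```text
t 1.6 pos [ 0.5576 -0.0447  0.1966] yaw -19.19 zax [-0.0056  0.0016 -1.    ] shift [-0.02  0.11  3.86] twist 0.11 q [-0.29  0.21  1.7  -0.    1.24  0.04] F [-0.   0.2  0.5] op 0.999 gf 0.0
[[-0.001 -0.948 -0.317  0.082]
 [ 1.    -0.001 -0.001  0.   ]
 [ 0.001 -0.317  0.948 -0.119]
 [ 0.     0.     0.     1.   ]] 371.64829954431775 321.187306904494 231.25460992614498
[298. 212.]
[350. 212.]
[346. 341.]
[301. 341.]
```

View pics/w1m.png

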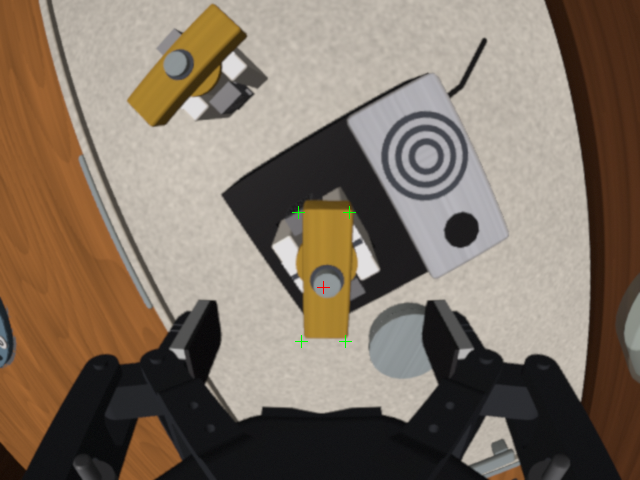

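The wrist view puts the nozzle at (327,282) and the bar between columns 303 and 350. That is about 5 px right of the jaw centre line (321), so roughly 2.5 mm along +y of the tool, and the bar's angle is right. Correcting while descending, then gripping the bar.

>>> {"api": "servo_tool", "payload": {
  "motion": [
    [[0.1, 0.25, 1, 0.1, -1], [0.1, 0.25, 2, 0.1, -1], [0.1, 0.25, 3, 0.1, -1], [0.1, 0.25, 3.9, 0.1, -1], [0.1, 0.25, 3.9, 0.1, -0.2]]
  ]
}}

```text
time_s: 2.15
eef_pos: [0.5605, -0.0424, 0.1591]
eef_rot: [-0.001, 0.814, 0.58, -0.001]
wrist_force: [-0.0, -0.2, -0.2]
opening: 0.859
grasp_force: 0.0
```

>>> {"api": "servo_tool", "payload": {
  "motion": [
    [[0, 0, 0, 0, 0.3], [0, 0, 0, 0, 1], [0, 0, 0, 0, 1], [0, 0, 0, 0, 1], [0, 0, 0, 0, 1]]
  ]
}}

```text
time_s: 2.65
eef_pos: [0.562, -0.0432, 0.1615]
eef_rot: [0.0, 0.815, 0.58, 0.0]
wrist_force: [-1.7, 0.3, 4.5]
opening: 0.263
grasp_force: 61.2
```

```bash
python3 -c "
from h import *
go(.5584,-.0452,.158,-19.3);print(ctrl.tip_reach,ctrl.get_obs()['torque'])"
```

```text
t 2.65 pos [ 0.562  -0.0432  0.1615] yaw -19.11 zax [ 7.e-04 -1.e-04 -1.e+00] shift [-0.3  -0.27  0.35] twist 0.19 q [-0.29  0.26  1.72  0.    1.16  0.05] F [-1.7  0.3  4.5] op 0.263 gf 61.15549564361572
0.025 [0.13328035 0.37028777 0.0201656 ]
```

```bash
python3 -c "
from h import *
go(.5584,-.0452,.158,-19.3)
cap('wrist','w2')
go(.5584,-.0452,.158,-19.3)
im=cv2.imread('pics/w2.png');cv2.imwrite('pics/w2c.png',cv2.resize(im[160:400,160:480],None,fx=2.4,fy=2.4))"
```

```text
t 2.65 pos [ 0.562  -0.0432  0.1615] yaw -19.11 zax [ 7.e-04 -1.e-04 -1.e+00] shift [-0.3  -0.27  0.35] twist 0.19 q [-0.29  0.26  1.72  0.    1.16  0.05] F [-1.7  0.3  4.5] op 0.263 gf 61.15549564361572
t 2.7 pos [ 0.562  -0.0432  0.1616] yaw -19.11 zax [ 7.e-04 -2.e-04 -1.e+00] shift [-0.3  -0.27  0.35] twist 0.19 q [-0.29  0.26  1.72  0.    1.16  0.05] F [-2.   1.7  6.7] op 0.259 gf 61.2137496471405
```

View pics/w2c.png

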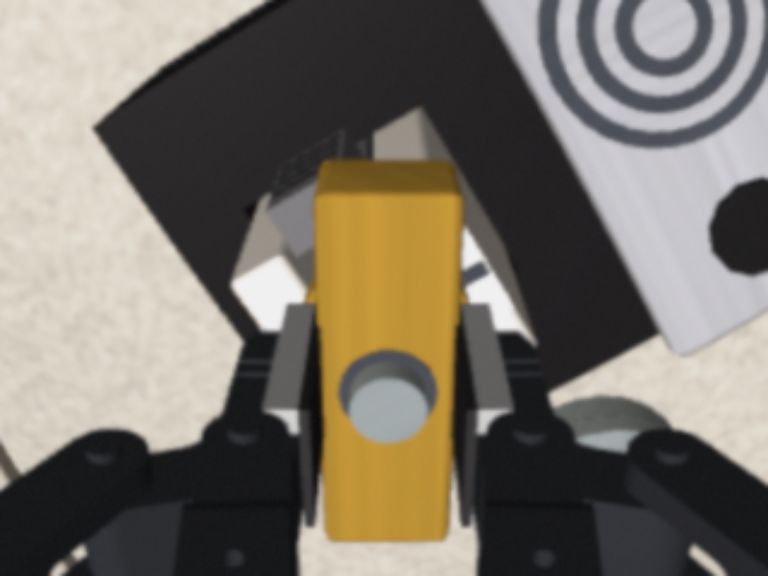

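The bar is held squarely between both pads, with the nozzle at crop (388,411). Next I check the axis offset along the tool's x from that pixel.

```bash
python3 -c "
from h import *
c=np.load('pics/w2.npz');H=c['hand_eye']
for u,v,z in [(160+388/2.4,160+411/2.4,.0065),(160+388/2.4,160+190/2.4,.0125),(160+388/2.4,160+540/2.4,.0125)]:
    p=np.array([u-c['cx'],v-c['cy']]);r=np.hypot(*p);th=r/c['fx'];d=np.r_[p/r*np.sin(th),np.cos(th)]
    D=H[:3,:3]@d;s=(z-H[2,3])/D[2];print((H[:3,3]+s*D).round(4))"
```

```text
[-0.002   0.0001  0.0065]
[0.0351 0.0001 0.0125]
[-0.0367  0.0001  0.0125]
```

>>> {"api": "servo_tool", "payload": {
  "motion": [
    [[-0.1, 0, 0, 6, 1], [-0.1, 0, 0, 12, 1], [-0.1, 0, 0, 18, 1], [-0.1, 0, 0, 24, 1], [-0.1, 0, 0, 30, 1]]
  ]
}}

```text
time_s: 3.2
eef_pos: [0.5623, -0.044, 0.1615]
eef_rot: [0.0, 0.938, 0.347, 0.001]
wrist_force: [0.9, 1.7, 3.1]
opening: 0.265
grasp_force: 61.0
```

```bash
python3 -c "
from h import *
go(.5605,-.0428,.158,-78.4);print(ctrl.get_obs()['torque'])"
```

```text
t 3.2 pos [ 0.5623 -0.044   0.1615] yaw -49.35 zax [ 0.0024  0.     -1.    ] shift [-0.06 -0.21  0.35] twist 29.05 q [-0.29  0.26  1.72  0.    1.16  0.57] F [0.9 1.7 3.1] op 0.265 gf 60.95141887664795
[ 0.26940431 -0.2555075   0.00873752]
```

>>> {"api": "servo_tool", "payload": {
  "motion": [
    [[0, 0, 0, 7, 1], [0, 0, 0, 14, 1], [0, 0, 0, 21, 1], [0, 0, 0, 27, 1], [0, 0, 0, 30, 1]]
  ]
}}

```text
time_s: 3.7
eef_pos: [0.5623, -0.0444, 0.1615]
eef_rot: [0.001, 0.996, 0.093, 0.001]
wrist_force: [1.7, 0.1, 3.2]
opening: 0.262
grasp_force: 60.9
```

>>> {"api": "servo_tool", "payload": {
  "motion": [
    [[0, 0, 0, 1, 1], [0, 0, 0, 2, 1], [0, 0, 0, 2, 1]]
  ]
}}

```text
time_s: 4.0
eef_pos: [0.5621, -0.0444, 0.1614]
eef_rot: [0.0, 0.997, 0.078, 0.001]
wrist_force: [1.7, 0.6, 5.4]
opening: 0.262
grasp_force: 61.2
```

```bash
python3 -c "
from h import *
go(.5605,-.0428,.158,-78.4);print(ctrl.get_obs()['torque'])"
```

```text
t 4.0 pos [ 0.5621 -0.0444  0.1614] yaw -81.09 zax [ 1.7e-03 -6.0e-04 -1.0e+00] shift [-0.13 -0.18  0.34] twist -2.69 q [-0.29  0.26  1.72 -0.    1.16  1.13] F [1.7 0.6 5.4] op 0.262 gf 61.17909550666809
[-0.17757826 -0.35320204  0.0605035 ]
```

>>> {"api": "servo_tool", "payload": {
  "motion": [
    [[0, 0, 0, 1.5, 1], [0, 0, 0, 3, 1], [0, 0, 0, 3, 1], [0, 0, 0, 3, 1]]
  ]
}}

```text
time_s: 4.4
eef_pos: [0.5618, -0.0446, 0.1614]
eef_rot: [0.001, 0.999, 0.052, 0.001]
wrist_force: [1.5, -0.9, 5.1]
opening: 0.263
grasp_force: 61.4
```

```bash
python3 -c "
from h import *
go(.5605,-.0428,.158,-78.4);print(ctrl.get_obs()['torque'])
im=cap('wrist','w3')['pixels'][:,:,::-1];cv2.imwrite('pics/w3c.png',cv2.resize(im[160:400,160:480],None,fx=2.4,fy=2.4))"
```

```text
t 4.4 pos [ 0.5618 -0.0446  0.1614] yaw -84.04 zax [ 0.0011 -0.0013 -1.    ] shift [-0.12 -0.19  0.34] twist -5.64 q [-0.29  0.26  1.72 -0.    1.16  1.18] F [ 1.5 -0.9  5.1] op 0.263 gf 61.40728712081909
[-0.34353418 -0.28241055  0.71067621]
```

View pics/w3c.png

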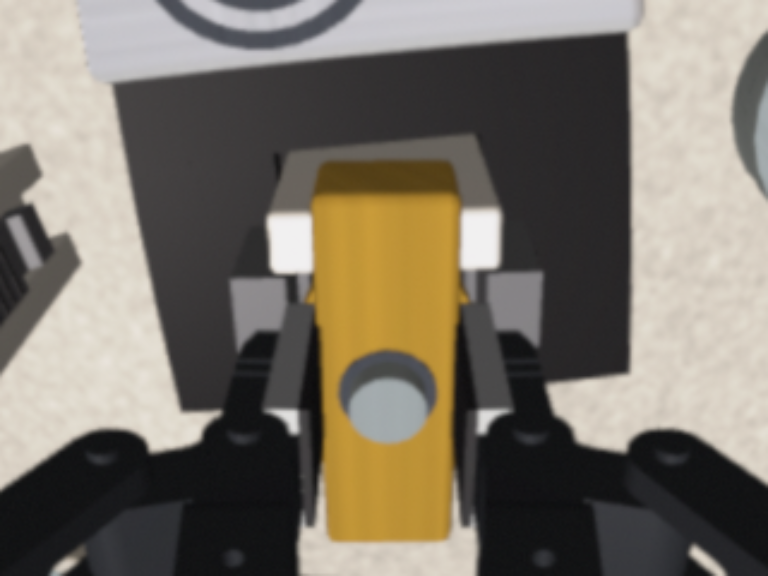

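Twist moment rose to 0.71 N m, so the stop is reached. The picture shows the bar lined up with the cartridge and both catches uncovered, at crop (260,300) and (515,300). Opening, with the jaws turned back to the base's axis.

>>> {"api": "servo_tool", "payload": {
  "motion": [
    [[0, 0, 0, 0, 0], [0, 0, 0, 0, -1], [0, 0, 0, 0, -1], [0, 0, 0, 0, -1], [0, 0, 0, 0, -1]]
  ]
}}

```text
time_s: 4.95
eef_pos: [0.5612, -0.0441, 0.1605]
eef_rot: [-0.0, 0.999, 0.051, -0.0]
wrist_force: [-0.6, 0.6, -0.0]
opening: 0.996
grasp_force: 0.0
```

>>> {"api": "servo_tool", "payload": {
  "motion": [
    [[0, 0, 0, -2, -1], [-0.1, 0, 0, -4, -1], [-0.1, 0, 0, -5, -1], [-0.1, 0, 0, -5, -1]]
  ]
}}

```text
time_s: 5.35
eef_pos: [0.5604, -0.0442, 0.1608]
eef_rot: [-0.0, 0.995, 0.095, -0.0]
wrist_force: [0.7, -0.5, -0.3]
opening: 0.998
grasp_force: 0.0
```

```bash
python3 -c "
from h import *
go(.5605,-.0435,.112,-78.4);print(ctrl.get_obs()['torque'])
im=cap('wrist','w4')['pixels'][:,:,::-1];cv2.imwrite('pics/w4.png',im)"
```

```text
t 5.35 pos [ 0.5604 -0.0442  0.1608] yaw -79.12 zax [-1.e-04  1.e-04 -1.e+00] shift [ 0.03 -0.07  4.88] twist -0.72 q [-0.29  0.26  1.72  0.    1.16  1.09] F [ 0.7 -0.5 -0.3] op 0.998 gf 0.0
[ 0.02628656 -0.03765506  0.00309289]
```

View pics/w4.png

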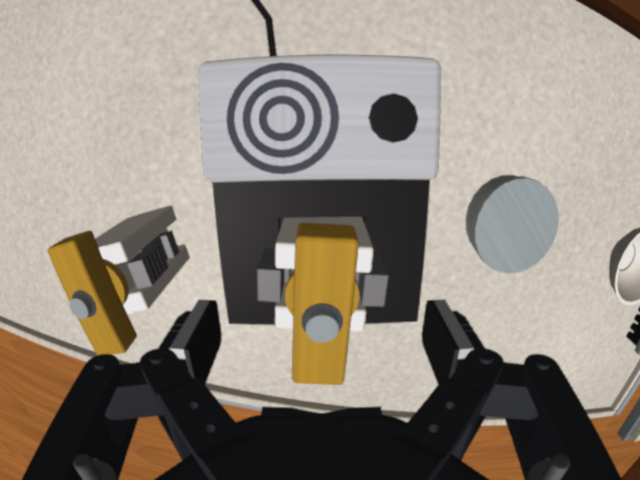

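The jaws are centred: catches at (269,285) and (375,290) against centre line 321. The fingers, at 220 and 424, stand well outside the catches. Going down and pinching.

>>> {"api": "servo_tool", "payload": {
  "motion": [
    [[-0.1, 0, 1.2, -0.5, -1], [-0.1, 0, 2.4, -0.5, -1], [-0.1, 0, 3.6, -0.5, -1], [-0.1, 0, 4.4, -0.5, -1], [-0.1, 0, 4.6, -0.5, -1]]
  ]
}}

```text
time_s: 5.9
eef_pos: [0.5584, -0.0442, 0.1129]
eef_rot: [-0.001, 0.995, 0.099, -0.001]
wrist_force: [-0.1, -0.0, -0.1]
opening: 0.997
grasp_force: 0.0
```

>>> {"api": "servo_tool", "payload": {
  "motion": [
    [[0, 0, 0, 0, -1], [0, 0, 0, 0, 0], [0, 0, 0, 0, 0.3], [0, 0, 0, 0, 1], [0, 0, 0, 0, 1]]
  ]
}}

```text
time_s: 6.4
eef_pos: [0.5611, -0.0447, 0.1177]
eef_rot: [0.001, 0.995, 0.099, 0.002]
wrist_force: [-3.5, 1.4, 13.6]
opening: 0.524
grasp_force: 63.3
```

>>> {"api": "servo_tool", "payload": {
  "motion": [
    [[0, 0, 0, 0, 1], [0, 0, 0, 0, 1], [0, 0, 0, 0, 1]]
  ]
}}

```text
time_s: 6.7
eef_pos: [0.5611, -0.0447, 0.1177]
eef_rot: [0.001, 0.995, 0.099, 0.002]
wrist_force: [-2.0, 1.1, 13.3]
opening: 0.52
grasp_force: 63.3
```

```bash
python3 -c "
from h import *
go(.5605,-.0435,.175,-78.4);print(ctrl.get_obs()['torque'])"
```

```text
t 6.7 pos [ 0.5611 -0.0447  0.1177] yaw -78.6 zax [ 0.0041 -0.001  -1.    ] shift [-0.01 -0.12 -5.73] twist -0.2 q [-0.29  0.32  1.75  0.    1.07  1.08] F [-2.   1.1 13.3] op 0.52 gf 63.329190543154255
[ 0.25688214  0.57018559 -0.03615279]
```

Pinched: opening 0.52, below what 50 mm would read, so both catches are fully in. Lifting.

>>> {"api": "servo_tool", "payload": {
  "motion": [
    [[0, 0, -0.5, 0, 1], [0, 0, -1, 0, 1], [0, 0, -1.5, 0, 1], [0, 0, -2, 0, 1], [0, 0, -2.5, 0, 1]]
  ]
}}

```text
time_s: 7.2
eef_pos: [0.5595, -0.0444, 0.14]
eef_rot: [-0.0, 0.995, 0.099, 0.0]
wrist_force: [3.1, 0.9, -4.3]
opening: 0.519
grasp_force: 61.5
```

```bash
python3 -c "
from h import *
go(.5605,-.0435,.215,-78.4);c=cap('top','t2');Z=cloud(c)[...,2];print(Z[225:290,310:375].max())"
```

```text
t 7.2 pos [ 0.5595 -0.0444  0.14  ] yaw -78.61 zax [ 1.e-04  1.e-04 -1.e+00] shift [ 0.12 -0.07 -7.5 ] twist -0.21 q [-0.29  0.28  1.74  0.    1.12  1.08] F [ 3.1  0.9 -4.3] op 0.519 gf 61.49511855583114
1.444495745351655
```

>>> {"api": "servo_tool", "payload": {
  "motion": [
    [[0, 0, -1, 0, 1], [0, 0, -2, 0, 1], [0, 0, -3, 0, 1], [0, 0, -4, 0, 1], [0, 0, -4.8, 0, 1]]
  ]
}}

```text
time_s: 7.75
eef_pos: [0.5593, -0.0445, 0.189]
eef_rot: [0.0, 0.995, 0.099, 0.0]
wrist_force: [-0.7, -0.3, -2.5]
opening: 0.521
grasp_force: 63.3
```

>>> {"api": "servo_tool", "payload": {
  "motion": [
    [[0, 0, -0.6, 0, 1], [0, 0, -1.2, 0, 1], [0, 0, -1.5, 0, 1], [0, 0, -1.5, 0, 1], [0, 0, -1.5, 0, 1]]
  ]
}}

```text
time_s: 8.25
eef_pos: [0.5592, -0.0444, 0.2025]
eef_rot: [-0.0, 0.995, 0.099, -0.0]
wrist_force: [0.0, 0.0, -2.7]
opening: 0.517
grasp_force: 63.3
```

```bash
python3 -c "
from h import *
go(.5605,-.0435,.2,-78.4)
a=cap('wrist','w5')['pixels'];b=cap('scene','s5')['pixels'][180:300,240:400]
a=cv2.resize(a[150:390,160:480],(480,360));b=cv2.resize(b,(480,360));
cv2.imwrite('pics/m5.png',np.hstack([a[:,40:440],b[:,40:440]])[:,:,::-1])"
```

```text
t 8.25 pos [ 0.5592 -0.0444  0.2025] yaw -78.61 zax [-5.e-04  1.e-04 -1.e+00] shift [ 0.14 -0.06  0.25] twist -0.21 q [-0.29  0.2   1.69 -0.    1.24  1.08] F [ 0.   0.  -2.7] op 0.517 gf 63.28367784793954
```

View pics/m5.png

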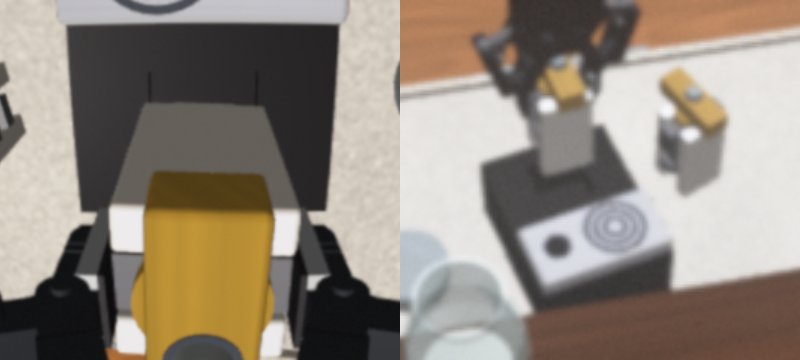

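The cartridge hangs upright in the pinched catches, its 2.7 N matching 0.28 kg. Its underside is about 4 cm above the rim, and the bar is still in line with the body. Spare and base are where they were, so I'm handing in.

```bash
python3 -c "
from bench import ctrl
print(ctrl.hand_in())"
```

```text
the job is handed in; nothing more can be done
None
```

The job is handed in (no verdict was returned): the collar is turned shut to its stop, both catches are pinched in, and the cartridge is held still and upright about 4 cm above the base's rim, with nothing else seen to have moved.

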